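# Reset the cable tester with its key

### The job

Take the red-headed key out of the key stand and push it fully home into the key switch on the tester's deck; turn it gently clockwise to its stop, turn it back home, withdraw it and stand it back upright, fully down, in the stand pocket it came from, and let go. Feel for the keyhole and for the stop and never force the key; leave the blue key and everything else on the bench undisturbed.

Things in the scene. Friction and masses are not known exactly. Their poses are not given: they have to be found in the camera images.
- red_key: Red-headed switch key, 70 g, standing in one of the stand's pockets (placed there to about 1 mm). Origin: on its axis at the underside of its steel collar (30 mm across, 4 mm thick), the face that seats. z up to the head, x along the wide side of head and bit; same after a half turn about z.
- red_head (a point): Centre of the red head, 29 mm above the key's origin. Head 34 mm (key x) x 14 mm (y) x 34 mm tall: pinch it across the 14 mm.
- red_bit (a point): Foot of the red key, 20.5 mm below its origin. Under the collar a round neck, 6 mm across, runs down 9.5 mm; below it the steel bit, 18 mm (key x) x 6 mm (y) x 11 mm tall, its foot rounded to a 3 mm radius.
- blue_key: Blue-headed key of another tester, same shape, origin and axes, in the other pocket. To be left alone.
- stand: Grey key stand, fixed, 70 mm (x) x 190 mm (y) x 36 mm high, origin under its centre. Two pockets in its top, 23 mm (x) x 11 mm (y), 26 mm deep, at x = 0, y = +50 and -50 mm. A key stands in a pocket with its collar on the stand's top and its x along the stand's x.
- tester: Ivory cable tester, fixed. Origin under the centre of its deck, z up, x away from the sloped front panel (display, lamps). Deck 220 mm (x) x 260 mm (y), 90 mm high; the front slopes down over 60 mm ahead of it. On the deck lies the brass key-switch plate, 70 mm square, 6 mm thick, with the keyhole at its centre: a slot 20 mm (along tester x) x 8 mm (y).
- deck_lock (a point): Nominal keyhole mouth, fixed to the tester 96 mm above its origin, at plate-top height. The plate has play in the deck: the true keyhole lies up to 4 mm off this point in tester x and 5 mm in y, differently each time and not measured, so it must be found by feel or sight. Friction holds the plate: the key cannot drag it. Pushing with over 50 N, or twisting against a stop with over 0.3 N m, forces it.
- barrel (a joint): Angle (rad) of the barrel under the plate: 0 home (its 7.2 mm slot in line with the keyhole), growing clockwise seen from above, firm stop at 1.40. About 0.06 N m of friction, no spring: it stays where left. The key turns only when fully in (collar on plate); turned, it is trapped until home. It has 0.08 rad of play in the barrel either way: turn past by that.
- spray: Bystander: white spray-type bottle, 66 mm across, 190 mm tall, upright. Origin under its centre.
- green_bin: Bystander: bright green open bin, 180 x 260 x 110 mm. Origin under its centre.
- driver: Bystander: screwdriver with red handle, lying. Origin under its centre.
- meter: Bystander: yellow hand multimeter, 75 x 150 x 36 mm, lying. Origin under its centre.
- terminals: Bystander: brown terminal strip with brass studs, 30 x 110 x 17 mm. Origin under its centre.
- clamp: Bystander: bar clamp with black grip, 260 mm long, lying, 70 mm high. Origin under its centre.
- tape: Bystander: blue ring (tape core), 96 mm across, 20 mm high. Origin under its centre.

How it is judged:
By the outcome, as a careful person would: the job done as asked, in the order asked, and still so for the second after the job is handed in, with the robot touching nothing.
It also fails if it takes over 72 s, if anything falls off the work surface, if the arm or the gripper's body presses on something with over 40 N, if the wrist force passes 120 N, or if a joint passes its speed limit or range.

### The arm

A 6-joint arm with a two-finger parallel gripper is mounted at the origin on the work surface. World frame = base frame: x ahead of the robot, y to its left, z up, the work surface at z = 0. Lengths are in m, angles in degrees, forces in N, time in s.
With the tool pointing down it reaches from about 0.425 to 0.95 m from the base axis. Payload 3.5 kg.
Tool frame: the origin (TCP) lies between the finger pads; the fingertips stand 17 mm ahead of it and the grasp point (between the pads) lies 2 mm behind it; z points along the fingers, y is the direction in which the jaws open and shut (so a half turn about z gives the same grasp; the last joint's range is limited). The gripper opens to 85 mm and grips with 20 to 120 N. Pads are 22 mm wide; open, the fingers measure 114 mm over their backs; the gripper's body (76 mm by 85 mm) begins 54 mm behind the grasp point. The pads swing forward as they close: fully open they stand 13 mm farther back than shut.
Start: joints at [-79.297, 16.404, 90.338, -0, 73.258, -8.594], TCP at [0.223, -0.637, 0.248] pointing down, gripper open.
Joint ranges: [-158.93, 158.93], [-51.34, 127.21], [12.03, 142.37], [-87.48, 267.48], [13.55, 161.25], [-162.69, 162.69]. Speed limits (degrees/s): [159.86, 159.86, 180, 180, 180, 180].

### API

Orientations are given as a 3x3 rotation matrix whose columns are the frame's x, y, z axes.
In Python, from station import monitor, imaging, close_job gives the robot as it stands.
- The arm moves only by the tool play_rows, never from a script. Its argument "targets" is a list of rows, each a list of 2 entries, a list of its own where there are three numbers: the shift along the tool's x, y, z in mm, then the turn about the tool's z in degrees. A call has exactly 10 rows; each row is the pose to reach, as a shift and turn from the pose commanded when the call began, along the tool's axes at that moment; what a row does not reach only later rows make up. A row lasts 1/10 s, in which the tool goes at most 50 mm and 8.59 degrees, less where a joint would pass 70% of its speed; a pose out of reach is approached as far as the arm can. A call with a gripper value outside its range is refused whole. "claw" is the closure in counts, from 0 (fully open) to 255 (shut), set as the call begins (left out, the last holds). The fingers move at their own pace and stop on an object; "force" is the grip in N (left out, the last holds). Time passes only in rows, so rows that repeat a pose let the fingers close, or fill a call up. It gives the time, the measured TCP pose, the force and the opening at its end, in the units of the state.
- monitor.get_obs(): the state, without advancing time (a new reading comes with each control period).
- imaging.grab_frame(name): name is "scene" or "top"; returns the picture (480x640x3 uint8, red, green, blue); there is no depth.
- imaging.camera_model(name): a dict with "mtx" (3x3 intrinsics, pixels), "eye" and "orientation" of the camera in the world. Camera axes: x right, y up, looking along -z (the intrinsics and any distortion apply to the point x, -y, -z); pixel columns grow to the right and rows downward; lengths in m; the calibration is good to about 2 mm. A picture is of the moment at which its call begins. camera_model takes no time and is no camera call.
- close_job(): hands the job in, once; it reports no verdict.
Trained networks look in the newest picture that a camera, given by its name, has taken for a name from the list of things; names that differ only in an ending like _2 or _b are one class to them, and where a whole thing is asked for, a point or a joint stands for the part that bears it (a point fixed in the world has none). Each returns a list of dicts, best first, with "conf" (0 to 1); they miss things now and then, are a little off and sometimes report something else, mostly with a low value. They report only what shows in the picture. A call takes as long as a camera call.
- imaging.search_frame(thing, camera): "box" ([left, top, width, height] in pixels, round what is visible of it).
- imaging.masks_of(thing, camera): "mask" (480x640 bool, what is visible of it) and "box" ([left, top, width, height] in pixels, round what is visible of it).
- imaging.place_of(thing, camera): "pixel" ([row, column] in pixels: a listed point, or the origin of a listed thing).
The state is a dict: "t": time; "joints": joint angles; "qd": joint speeds; "joint_efforts": joint torques, N m; "tcp_pos": TCP position; "tool_rot": TCP orientation; "force": force on the tool from outside, world axes, zero at the start; "torque": the same for the moment, N m; "width": finger opening in m.
Only numpy, scipy, OpenCV 4.12 (cv2) and the standard library are available. Lean on these libraries where they do the work, as an engineer would, in place of code of your own. Each camera call takes 0.05 s, during which the arm holds its last target. There are 200 camera calls.

## Working session

There is one attempt and no reset: what is moved stays moved. The work goes in short steps, Python scripts to look and compute and a tool call to move; the robot and the scene stay as the last step left them, time stands still between calls to the robot, and variables do not carry over. Pictures are saved under pics/ and viewed, about 8 in all and at most 12, crops included, and the job is handed in when it is done.

Besides the shell and the picture viewer there is one more tool, called after "Request:" as name(argument=value, ...), one argument or row to a line, values as JSON. play_rows: Moves the arm, as the interface text tells. Its arguments: {"type":"object","properties":{"targets":{"type":"array"},"claw":{"type":"number"},"force":{"type":"number"}},"required":["targets"]}

```bash
mkdir -p pics; ls; cat > h.py <<'E'
import numpy as np, cv2
from station import monitor, imaging
def cam(n):
    c=imaging.camera_model(n); return c,np.array(c["mtx"]),np.array(c["eye"]),np.array(c["orientation"])
def ray(n,px):  # px=[row,col]
    c,K,e,R=cam(n); d=np.linalg.inv(K)@[px[1],px[0],1]; d=R@(d*[1,-1,-1]); return e,d/np.linalg.norm(d)
def atz(n,px,z):
    e,d=ray(n,px); return e+d*(z-e[2])/d[2]
def proj(n,p):
    c,K,e,R=cam(n); q=(R.T@(np.array(p)-e))*[1,-1,-1]; q=K@q; return q[1]/q[2],q[0]/q[2]
def tri(p1,p2):
    (a,u),(b,v)=ray("scene",p1),ray("top",p2)
    s=np.linalg.lstsq(np.c_[u,-v],b-a,rcond=None)[0]; x,y=a+u*s[0],b+v*s[1]; return (x+y)/2,np.linalg.norm(x-y)
def save(n,f,im=None): 
    im=imaging.grab_frame(n) if im is None else im; cv2.imwrite("pics/"+f,im[:,:,::-1]); return im
E
python3 - <<'E'
from h import *
for n in("scene","top"):
    save(n,n+"0.png"); c=imaging.camera_model(n); print({k:np.round(v,4).tolist() if not isinstance(v,str) else v for k,v in c.items()})
    for t in["red_key","red_head","blue_key","stand","tester","deck_lock"]:
        print(n,t,[(np.round(r["pixel"],1).tolist(),round(r["conf"],2)) for r in imaging.place_of(t,n)[:2]])
print(monitor.get_obs())
E
```

```text
pics
{'mtx': [[492.5345, 0.0, 308.4556], [0.0, 492.5345, 240.3982], [0.0, 0.0, 1.0]], 'eye': [1.2272, 0.1504, 1.1257], 'orientation': [[-0.2131, -0.8196, 0.5319], [0.977, -0.1764, 0.1196], [-0.0042, 0.5451, 0.8383]]}
scene red_key [([230.0, 235.6], 0.56)]
scene red_head [([227.8, 236.4], 0.44)]
scene blue_key [([217.6, 204.9], 0.72)]
scene stand [([230.2, 223.6], 0.76), ([264.0, 367.7], 0.16)]
scene tester [([280.6, 362.7], 0.78)]
scene deck_lock [([263.3, 368.7], 0.64)]
{'mtx': [[542.4652, 0.0, 310.4629], [0.0, 542.4652, 240.5709], [0.0, 0.0, 1.0]], 'eye': [0.4062, -0.0084, 1.3955], 'orientation': [[-0.0252, 0.9953, -0.0933], [-0.9996, -0.0241, 0.013], [0.0107, 0.0936, 0.9955]]}
top red_key [([235.1, 381.5], 0.48), ([246.4, 419.0], 0.44)]
top red_head [([237.2, 378.7], 0.61)]
top blue_key [([246.8, 417.8], 0.6), ([216.8, 239.3], 0.18)]
top stand [([242.2, 393.0], 0.88)]
top tester [([216.4, 238.0], 0.95), ([171.5, 375.8], 0.73)]
top deck_lock [([140.7, 286.4], 0.71), ([212.0, 232.9], 0.67)]
{'t': 0.7, 'joints': array([-7.92978356e+01,  1.64009591e+01,  9.03368184e+01,  4.71964535e-04,
        7.32591153e+01, -8.59486887e+00]), 'qd': array([ 0.02256256, -0.08281748,  0.00201996, -0.00355542,  0.0119332 ,
        0.00687188]), 'joint_efforts': array([-9.17224338e-05, -4.05818081e+01, -2.92860836e+01, -1.68228603e-04,
        4.43156105e-04, -2.24041372e-06]), 'tcp_pos': array([ 0.22308709, -0.63706222,  0.24837135]), 'tool_rot': array([[ 9.43818848e-01,  3.30463284e-01,  1.78219263e-05],
       [ 3.30463284e-01, -9.43818847e-01, -5.18229433e-05],
       [-3.04910059e-07,  5.48009630e-05, -9.99999998e-01]]), 'force': array([-0.27318016,  0.45312832, -0.5239489 ]), 'torque': array([-0.0388288 ,  0.08041668,  0.02065512]), 'width': 0.08556688982370912}
```

```bash
python3 - <<'E'
import cv2
a=cv2.imread("pics/top0.png"); b=cv2.imread("pics/scene0.png")
cv2.imwrite("pics/topc.png",a); 
cv2.imwrite("pics/scenec.png",cv2.resize(b[140:360,150:450],(800,587),interpolation=cv2.INTER_CUBIC))
E
```

```text
(no output)
```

View pics/topc.png

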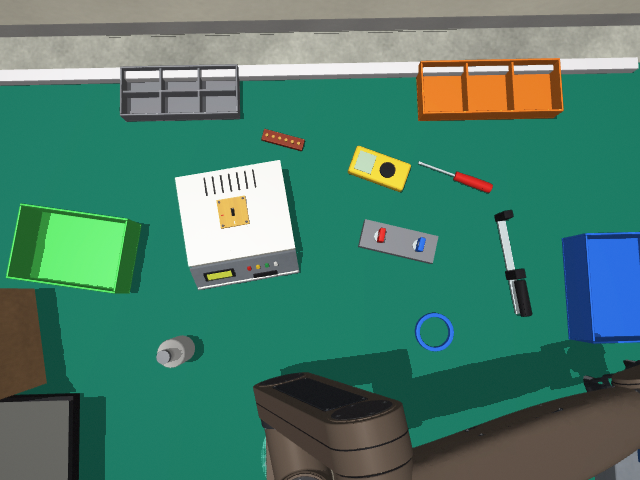

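View pics/scenec.png

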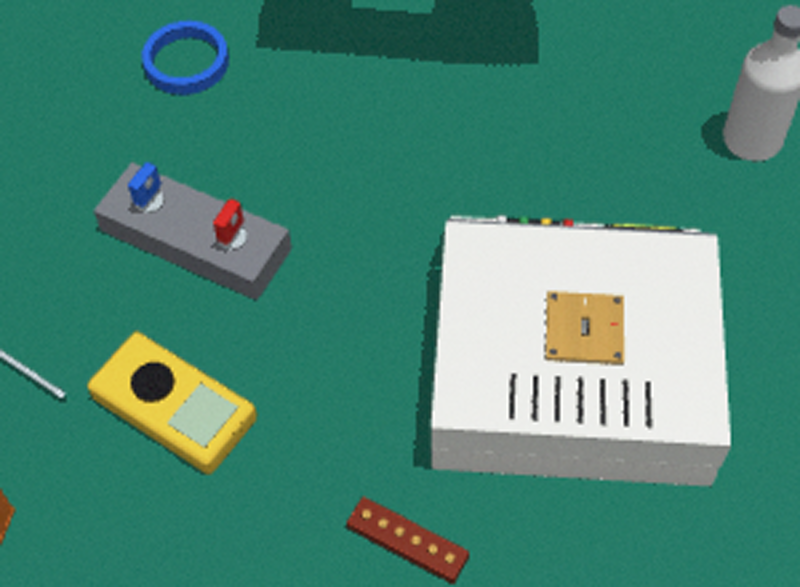

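The top view shows the stand (red key near row 235, col 381; blue near 244, 420) and the brass plate with its slot near row 212, col 233. In the scene view the slot is near row 262, col 369. I'll rectify onto the metric planes next to get sizes and yaws.

```bash
cat >> h.py <<'E'
def rect(n,im,c,z,w=0.12,s=0.00025):
    """metric image: cols -> world x, rows -> world y (both growing), centred c, plane z"""
    W=int(w/s); q=[(0,0),(W,0),(W,W),(0,W)]
    P=[proj(n,(c[0]-w/2+u*s,c[1]-w/2+v*s,z))[::-1] for u,v in q]
    H=cv2.getPerspectiveTransform(np.float32(q),np.float32(P))
    return cv2.warpPerspective(im,H,(W,W),flags=cv2.INTER_CUBIC|cv2.WARP_INVERSE_MAP)
def blob(m,c,w,s):
    cs=cv2.findContours(m.astype(np.uint8),0,1)[0]; k=max(cs,key=cv2.contourArea)
    (u,v),(a,b),th=cv2.minAreaRect(k); return [round(float(x),4) for x in (c[0]-w/2+u*s,c[1]-w/2+v*s,a*s,b*s,th)],k
E
python3 - <<'E'
from h import *
for n,pk,ps,pr in(("top",(212,233),(242,398),(236,379)),("scene",(262.5,369),(225,222),(228,236))):
    im=cv2.imread("pics/%s0.png"%n)[:,:,::-1].copy()
    c=atz(n,pk,.096); w=.12;s=.00025
    r=rect(n,im,c,.096,w,s); h=cv2.cvtColor(r,cv2.COLOR_RGB2HSV)
    m=(h[...,1]>90)&(h[...,0]>10)&(h[...,0]<35)
    m=cv2.morphologyEx(m.astype(np.uint8),cv2.MORPH_CLOSE,np.ones((61,61)))
    b,k=blob(m,c,w,s); print(n,"plate",b)
    g=r.max(2); S=np.zeros(g.shape,bool); S[160:320,160:320]=1
    print(n,"slot",blob((g<110)&S,c,w,s)[0], g[160:320,160:320].min())
    c2=atz(n,ps,.036); w2=.26
    r2=rect(n,im,c2,.036,w2,.0005); h2=cv2.cvtColor(r2,cv2.COLOR_RGB2HSV)
    m2=((h2[...,1]<50)&(h2[...,2]>60))|((h2[...,0]<8)|(h2[...,0]>110))&(h2[...,1]>120)
    m2=cv2.morphologyEx(m2.astype(np.uint8),cv2.MORPH_OPEN,np.ones((9,9)))
    print(n,"stand",blob(m2,c2,w2,.0005)[0])
    hs=cv2.cvtColor(im,cv2.COLOR_RGB2HSV); 
    cv2.imwrite("pics/r_%s.png"%n,np.hstack([r[:,:,::-1],cv2.resize(r2[:,:,::-1],(480,480))])[:, :])
    for col in("red","blue"):
        for mk in imaging.masks_of(col+"_key",n)[:1]:
            M=mk["mask"].copy(); hue=hs[...,0]
            cc=((hue<8)|(hue>172)) if col=="red" else (hue>105)&(hue<130)
            M&=cc&(hs[...,1]>120); v,u=np.nonzero(M); print(n,col,mk["conf"],mk["box"],"centroid",v.mean(),u.mean(),len(u))
a=cv2.imread("pics/r_top.png");b=cv2.imread("pics/r_scene.png"); cv2.imwrite("pics/r.png",cv2.resize(np.vstack([a,b]),(600,600)))
E
```

```text
top plate [0.6029, 0.1609, 0.0707, 0.0708, 8.5836]
top slot [0.6028, 0.1614, 0.0187, 0.0075, 6.9112] 21
top stand [0.527, -0.2467, 0.1917, 0.0728, 75.3891]
top red 0.63 [374.5, 229.6, 13.0, 10.4] centroid 234.8988764044944 381.13483146067415 89
top blue 0.41 [412.2, 237.7, 14.8, 13.1] centroid 244.02083333333334 420.1354166666667 96
scene plate [0.6044, 0.1601, 0.0724, 0.0703, 8.1301]
scene slot [0.6037, 0.1623, 0.0172, 0.0034, 8.2594] 51
scene stand [0.5377, -0.2443, 0.2036, 0.0865, 75.2824]
scene red 0.62 [227.4, 214.0, 12.5, 16.1] centroid 222.50442477876106 234.99115044247787 113
scene blue 0.54 [198.0, 203.9, 12.2, 16.9] centroid 208.78813559322035 203.78813559322035 118
```

View pics/r.png

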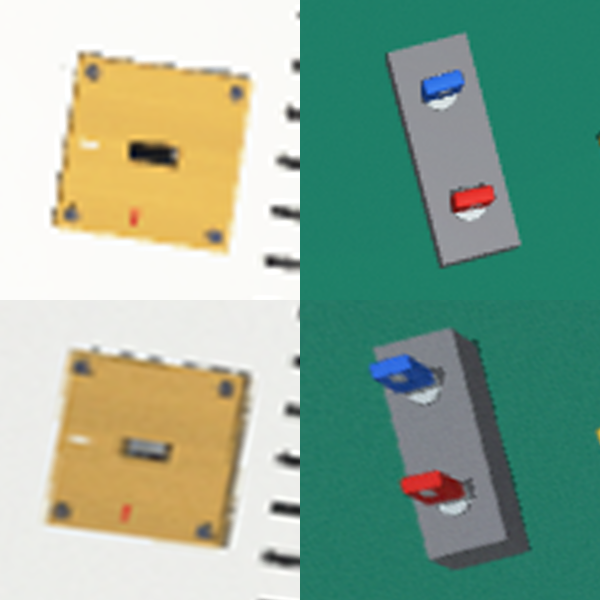

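```bash
python3 - <<'E'
from h import *
for n,a,b in(("red",(222.5,235.),(234.9,381.13)),("blue",(208.79,203.79),(244.02,420.14))):
    print(n,tri(a,b), atz("scene",a,.065),atz("top",b,.065))
print("slot tri",tri((262.3,369.0),(212,233)), proj("top",(.6028,.1614,.096)),proj("scene",(.6037,.1623,.096)))
# collar (white disc) centre estimate, both views
for n in("top","scene"):
    im=cv2.imread("pics/%s0.png"%n)[:,:,::-1].copy(); c=np.array([.5396,-.1983]); r=rect(n,im,c,.040,.06,.00025)
    cv2.imwrite("pics/col_%s.png"%n,r[:,:,::-1]); h=cv2.cvtColor(r,cv2.COLOR_RGB2HSV)
    m=(h[...,1]<60)&(h[...,2]>185); b,k=blob(m,c,.06,.00025); (u,v),R=cv2.minEnclosingCircle(k); print(n,"collar",c-.03+np.array([u,v])*.00025,R*.25)
    m=((h[...,0]<8)|(h[...,0]>172))&(h[...,1]>120);print("head rect",blob(m,c,.06,.00025)[0])
    h2=cv2.cvtColor(rect(n,im,c,.082,.06,.00025),cv2.COLOR_RGB2HSV);m=((h2[...,0]<8)|(h2[...,0]>172))&(h2[...,1]>120);print("head top",blob(m,c,.06,.00025)[0])
o=monitor.get_obs();R=o["tool_rot"];p=o["tcp_pos"]
print("to above key, tool mm",R.T@(np.array([.5396,-.1983,.20])-p)*1000)
E
```

```text
red (array([ 0.54079389, -0.20097375,  0.06628408]), np.float64(0.0010660077415318085)) [ 0.54003376 -0.20193924  0.065     ] [ 0.54078715 -0.20063661  0.065     ]
blue (array([ 0.51575894, -0.29598648,  0.06691033]), np.float64(0.000486696717640158)) [ 0.51450103 -0.29704422  0.065     ] [ 0.5158495  -0.29615901  0.065     ]
slot tri (array([0.60245787, 0.16040185, 0.09193295]), np.float64(8.250945785688552e-05)) (np.float64(211.62610707076476), np.float64(232.34586963125827)) (np.float64(262.0222878877134), np.float64(369.84993268177027))
top collar [ 0.5421 -0.1923] 12.700910568237305
head rect [0.5438, -0.2041, 0.0175, 0.0383, 76.9307]
head top [0.5395, -0.1981, 0.0169, 0.0371, 77.2425]
scene collar [ 0.5414821  -0.19437642] 11.243185997009277
head rect [0.5285, -0.2109, 0.0274, 0.0414, 78.3106]
head top [0.5481, -0.1953, 0.0263, 0.0445, 77.8557]
to above key, tool mm [ 443.7159248  -309.48683794   48.35306677]
```

Request:
play_rows(
  targets=[
    [[15,-10,0],-4],
    [[50,-35,0],-12],
    [[88,-61,0],-20],
    [[126,-87,0],-28],
    [[164,-114,0],-36],
    [[202,-140,0],-44],
    [[240,-166,0],-52],
    [[278,-193,0],-60],
    [[316,-219,0],-68],
    [[352,-244,0],-76],
  ],
  claw=0,
  force=40,
)

```text
t: 1.9
tcp_pos: [0.4756, -0.2887, 0.2487]
tool_rot: [[-0.098, 0.995, 0.001], [0.995, 0.098, -0.001], [-0.001, 0.001, -1.0]]
force: [0.3, -0.5, 0.3]
width: 0.0855
```

```bash
cat > to.py <<'E'
import sys,numpy as np
from station import monitor
o=monitor.get_obs();R=o["tool_rot"];p=o["tcp_pos"];a=[float(v) for v in sys.argv[1:5]]
yaw=np.degrees(np.arctan2(R[1,0],R[0,0]))
print("shift",np.round(R.T@(np.array(a[:3])-p)*1000,1),"turn",round((yaw-a[3]+180)%360-180,1),"p",p.round(4),"yaw",round(yaw,2),"j",o["joints"].round(1),"F",o["force"].round(1),"T",o["torque"].round(2),"w",round(o["width"],4),"t",o["t"])
E
python3 to.py .54 -.2 .15 165.3
```

```text
shift [82.  72.7 98.7] turn -69.7 p [ 0.4756 -0.2887  0.2487] yaw 95.63 j [-41.7   1.4 107.2   0.   71.3 -47.3] F [ 0.3 -0.5  0.3] T [-0.02  0.03  0.02] w 0.0855 t 1.9
```

Request:
play_rows(
  targets=[
    [[10,9,5],-6],
    [[25,22,15],-14],
    [[40,36,30],-22],
    [[55,49,45],-30],
    [[68,60,60],-38],
    [[77,68,75],-46],
    [[82,72,85],-54],
    [[83,73,90],-62],
    [[83,73,90],-69.5],
    [[83,73,90],-69.7],
  ],
)

```text
t: 2.9
tcp_pos: [0.5397, -0.2009, 0.1581]
tool_rot: [[-0.966, 0.259, -0.0], [0.259, 0.966, 0.0], [0.0, 0.0, -1.0]]
force: [-0.4, -0.3, -0.6]
width: 0.0851
```

```bash
python3 to.py .54 -.2 .065 165.3; python3 - <<'E'
from h import *
for n,f in(("top",5),("scene",5)):
    im=save(n,n+"1.png")
    cv2.imwrite("pics/c_%s.png"%n,im[:,:,::-1])
ims=[]
for n,q in(("top",(235,381)),("scene",(225,235))):
    im=cv2.imread("pics/%s1.png"%n)[q[0]-40:q[0]+40,q[1]-40:q[1]+40]; ims.append(cv2.resize(im,(400,400),interpolation=cv2.INTER_CUBIC))
cv2.imwrite("pics/v1.png",np.hstack(ims))
E
```

```text
shift [-0.1  0.9 93.1] turn -0.3 p [ 0.5397 -0.2009  0.1581] yaw 165.02 j [ -30.5    9.3  108.8   -0.    62.  -105.5] F [-0.4 -0.3 -0.6] T [-0.01  0.01 -0.01] w 0.0851 t 2.9
```

View pics/v1.png

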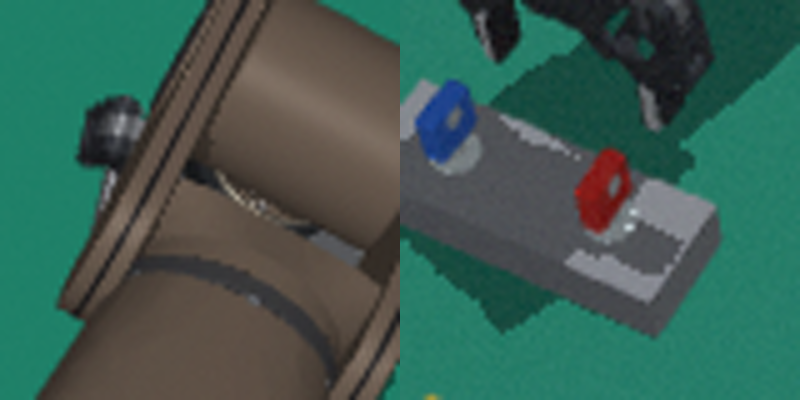

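The scene view shows the two fingers above the stand, straddling the red key (crop 605,190), with the blue key (445,125) clear. I'm going down with the jaws part closed.

Request:
play_rows(
  targets=[
    [[0,0.9,5],0],
    [[0,0.9,18],0],
    [[0,0.9,33],0],
    [[0,0.9,48],0],
    [[0,0.9,63],0],
    [[0,0.9,76],0],
    [[0,0.9,86],0],
    [[0,0.9,91],0],
    [[0,0.9,92],0],
    [[0,0.9,92],0],
  ],
  claw=110,
)

```text
t: 4.0
tcp_pos: [0.5402, -0.2003, 0.0666]
tool_rot: [[-0.966, 0.259, 0.001], [0.259, 0.966, -0.0], [-0.001, -0.0, -1.0]]
force: [0.3, 0.5, 0.0]
width: 0.0485
```

Request:
play_rows(
  targets=[
    [[0,0,0],0],
    [[0,0,0],0],
    [[0,0,0],0],
    [[0,0,0],0],
    [[0,0,0],0],
    [[0,0,0],0],
    [[0,0,0],0],
    [[0,0,0],0],
    [[0,0,0],0],
    [[0,0,0],0],
  ],
  claw=255,
  force=40,
)

```text
t: 5.0
tcp_pos: [0.5405, -0.2005, 0.0671]
tool_rot: [[-0.966, 0.259, 0.001], [0.259, 0.966, -0.001], [-0.001, -0.0, -1.0]]
force: [-0.3, 0.6, 5.2]
width: 0.0133
```

```bash
python3 to.py .54 -.2 .065 165.3
```

```text
shift [0.6 0.3 2.1] turn -0.3 p [ 0.5405 -0.2005  0.0671] yaw 165.0 j [ -30.4   16.5  111.    -0.    52.3 -105.4] F [-0.3  0.6  5.2] T [ 0.08  0.09 -0.01] w 0.0133 t 5.0
```

Request:
play_rows(
  targets=[
    [[0,0,0],0],
    [[0,0,-3],0],
    [[0,0,-10],0],
    [[0,0,-22],0],
    [[0,0,-36],0],
    [[0,0,-52],0],
    [[0,0,-70],0],
    [[0,0,-90],0],
    [[0,0,-108],0],
    [[0,0,-118],0],
  ],
  force=60,
)

```text
t: 6.0
tcp_pos: [0.5409, -0.2007, 0.1878]
tool_rot: [[-0.966, 0.259, 0.004], [0.259, 0.966, -0.002], [-0.004, -0.001, -1.0]]
force: [1.2, -0.1, -0.3]
width: 0.0133
```

```bash
python3 to.py .603 .162 .185 188.4;python3 - <<'E'
from h import *
im=save("scene","scene2.png"); o=monitor.get_obs(); p=o["tcp_pos"];q=[int(v) for v in proj("scene",p)]; print(q)
cv2.imwrite("pics/v2.png",cv2.resize(im[q[0]-45:q[0]+45,q[1]-60:q[1]+60,::-1],(800,600),interpolation=cv2.INTER_CUBIC))
for d in(-.031,-.0325-.0205): print(d,proj("scene",p+[0,0,d]))
for t in("red_key","red_bit","red_head"): print(t,[(r["pixel"],r["conf"]) for r in imaging.place_of(t,"scene")[:2]])
E
```

```text
shift [ 33.9 366.4   2.2] turn -23.4 p [ 0.5409 -0.2007  0.1878] yaw 165.0 j [ -30.4    7.3  107.6    0.    64.9 -105.4] F [ 1.2 -0.1 -0.3] T [-0.05 -0.05  0.02] w 0.0133 t 6.0
[193, 228]
-0.031 (np.float64(201.41509595086924), np.float64(230.3381138540399))
-0.053000000000000005 (np.float64(206.77336814161708), np.float64(231.54009539448484))
red_key [([201.9, 232.1], 0.57), ([194.9, 135.0], 0.25)]
red_bit [([206.5, 232.7], 0.71)]
red_head [([194.4, 230.1], 0.63)]
```

View pics/v2.png

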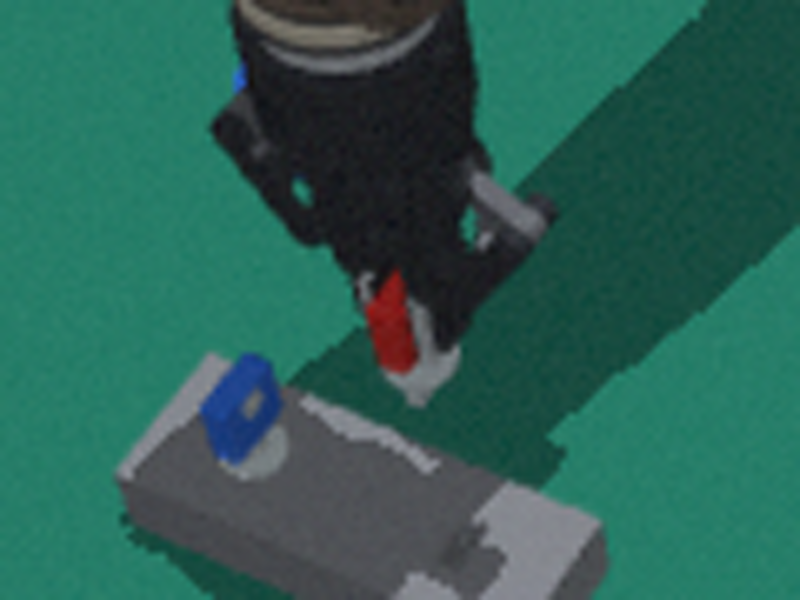

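The scene view shows the red key hanging upright in the jaws (bit near crop 418,400) and the blue key still in its pocket (245,420). I'm moving over to the tester.

Request:
play_rows(
  targets=[
    [[1,10,0],-1],
    [[3,33,0],-3],
    [[6,66,0],-5],
    [[9,101,0],-7.5],
    [[12,136,0],-10],
    [[16,171,0],-12],
    [[19,206,0],-14],
    [[22,241,0],-16],
    [[26,276,0],-18],
    [[29,310,0],-20],
  ],
)

```text
t: 7.2
tcp_pos: [0.5912, 0.109, 0.1828]
tool_rot: [[-0.996, -0.09, -0.003], [-0.09, 0.996, 0.0], [0.003, 0.0, -1.0]]
force: [0.6, 0.4, -0.1]
width: 0.0133
```

Request:
play_rows(
  targets=[
    [[2,26,0],-1],
    [[3,44,0],-2],
    [[4,53,0],-3],
    [[5,56,0],-3.4],
    [[5,56,0],-3.4],
    [[5,56,0],-3.4],
    [[5,56,0],-3.4],
    [[5,56,0],-3.4],
    [[5,56,0],-3.4],
    [[5,56,0],-3.4],
  ],
)

```text
t: 8.2
tcp_pos: [0.5824, 0.1618, 0.1844]
tool_rot: [[-0.989, -0.146, 0.0], [-0.146, 0.989, 0.0], [-0.0, 0.0, -1.0]]
force: [-0.5, -0.8, -0.7]
width: 0.0131
```

```bash
python3 to.py .603 .162 .15 188.4; python3 - <<'E'
from h import *
im=save("scene","scene3.png"); o=monitor.get_obs(); p=o["tcp_pos"]
for d in(-.031,-.031-.0205): print(d,proj("scene",p+[0,0,d]))
for k in range(3):
  imaging.grab_frame("scene")
  for t in("red_key","red_bit","red_head"): print(t,[(r["pixel"],r["conf"]) for r in imaging.place_of(t,"scene")[:1]])
cv2.imwrite("pics/v3.png",cv2.resize(im[200:300,310:430,::-1],(720,600),interpolation=cv2.INTER_CUBIC))
E
```

```text
shift [-20.4  -2.8  34.4] turn -0.0 p [0.5824 0.1618 0.1844] yaw -171.63 j [  5.9  11.  103.7   0.   65.2 -92.4] F [-0.5 -0.8 -0.7] T [ 0.   -0.01  0.01] w 0.0131 t 8.2
-0.031 (np.float64(241.92186079522872), np.float64(373.46843095385503))
-0.051500000000000004 (np.float64(246.5881351579707), np.float64(372.5528500636727))
red_key [([292.6, 214.6], 0.75)]
red_bit [([246.8, 374.6], 0.7)]
red_head [([236.7, 377.6], 0.72)]
red_key [([243.4, 372.0], 0.46)]
red_bit [([164.9, 218.3], 0.72)]
red_head [([235.2, 377.5], 0.72)]
red_key [([242.5, 373.6], 0.45)]
red_bit [([246.1, 373.0], 0.5)]
red_head [([238.8, 376.0], 0.49)]
```

View pics/v3.png

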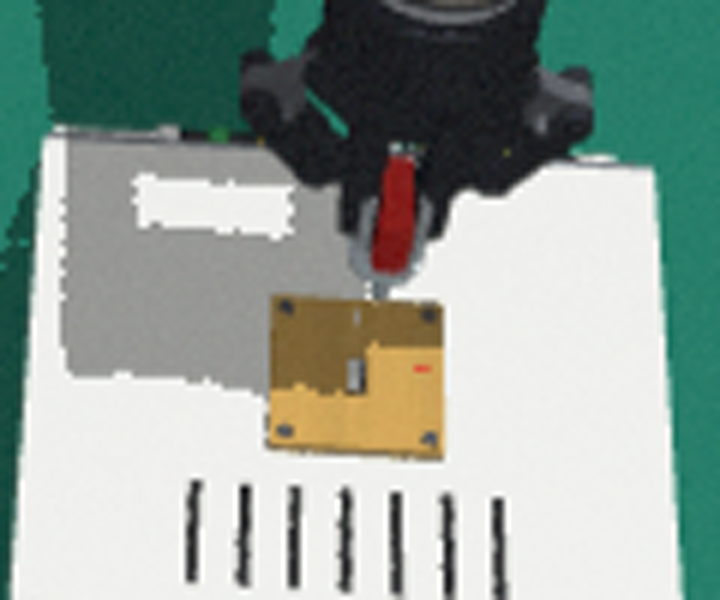

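The held bit (crop 380,293, i.e. row 249, col 373) is short of the slot (crop 357,375, i.e. row 262.5, col 369.5). That matches the computed 20 mm move, so I'm going to just above the hole.

Request:
play_rows(
  targets=[
    [[-3,-0.5,3],0],
    [[-8,-1,10],0],
    [[-14,-2,18],0],
    [[-19,-2.6,25],0],
    [[-20.4,-2.8,29],0],
    [[-20.4,-2.8,31],0],
    [[-20.4,-2.8,32],0],
    [[-20.4,-2.8,32],0],
    [[-20.4,-2.8,32],0],
    [[-20.4,-2.8,32],0],
  ],
)

```text
t: 9.85
tcp_pos: [0.603, 0.1624, 0.1528]
tool_rot: [[-0.989, -0.146, 0.001], [-0.146, 0.989, 0.0], [-0.001, -0.0, -1.0]]
force: [-0.1, -0.5, -0.5]
width: 0.013
```

```bash
python3 to.py .603 .162 .15 188.4; python3 - <<'E'
from h import *
im=save("scene","scene4.png"); o=monitor.get_obs(); p=o["tcp_pos"]
for d in(-.031,-.031-.0205): print(d,proj("scene",p+[0,0,d]))
print("slot",proj("scene",(.6037,.1623,.096)))
for k in range(2):
  imaging.grab_frame("scene")
  for t in("red_key","red_bit","red_head"): print(t,[(r["pixel"],r["conf"]) for r in imaging.place_of(t,"scene")[:1]])
cv2.imwrite("pics/v4.png",cv2.resize(im[235:285,340:400,::-1],(720,600),interpolation=cv2.INTER_CUBIC))
E
```

```text
shift [ 0.1 -0.4  2.8] turn 0.0 p [0.603  0.1624 0.1528] yaw -171.6 j [  5.8  15.4 102.1   0.   62.5 -92.6] F [-0.1 -0.5 -0.5] T [ 0.03  0.01 -0.02] w 0.013 t 9.85
-0.031 (np.float64(256.2890377262358), np.float64(370.99835808841925))
-0.051500000000000004 (np.float64(260.6870761264908), np.float64(370.13036642472485))
slot (np.float64(262.0222878877134), np.float64(369.84993268177027))
red_key [([258.7, 372.2], 0.71)]
red_bit [([261.9, 368.4], 0.56)]
red_head [([253.6, 373.0], 0.54)]
red_key [([257.5, 369.2], 0.59)]
red_bit [([261.1, 370.5], 0.51)]
red_head [([253.5, 374.4], 0.58)]
```

View pics/v4.png

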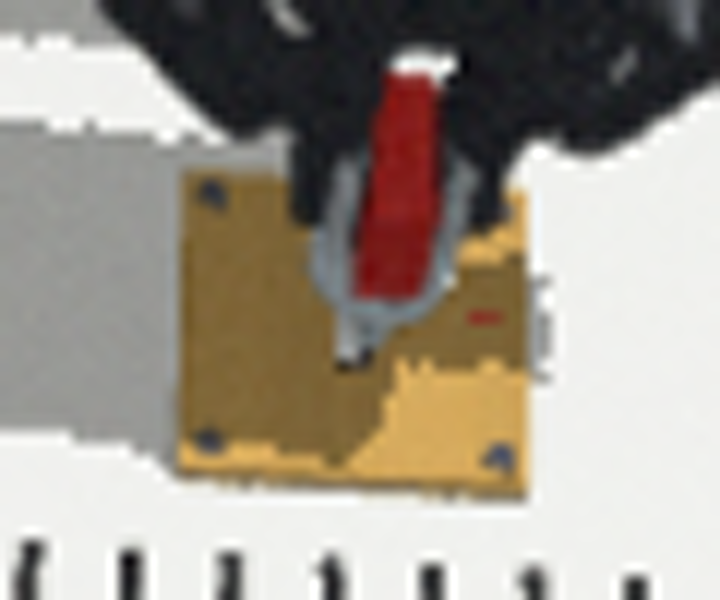

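The bit (crop 355,345) sits almost over the slot's near end (352,362), about 0.9 mm too far to +y. I'm correcting that and feeling downwards.

Request:
play_rows(
  targets=[
    [[0,-0.9,1],0],
    [[0,-0.9,2],0],
    [[0,-0.9,3],0],
    [[0,-0.9,4],0],
    [[0,-0.9,5],0],
    [[0,-0.9,5.5],0],
    [[0,-0.9,6],0],
    [[0,-0.9,6.5],0],
    [[0,-0.9,6.5],0],
    [[0,-0.9,6.5],0],
  ],
)

```text
t: 11.3
tcp_pos: [0.6031, 0.1613, 0.146]
tool_rot: [[-0.989, -0.146, 0.0], [-0.146, 0.989, -0.0], [-0.0, -0.0, -1.0]]
force: [0.2, -0.9, -1.0]
width: 0.013
```

```bash
python3 to.py .603 .1615 .127 188.4
```

```text
shift [ 0.1  0.2 19. ] turn -0.0 p [0.6031 0.1613 0.146 ] yaw -171.6 j [  5.7  15.8 102.3  -0.   61.8 -92.7] F [ 0.2 -0.9 -1. ] T [-0.1   0.    0.05] w 0.013 t 11.3
```

Request:
play_rows(
  targets=[
    [[0,0,0.4],0],
    [[0,0,0.8],0],
    [[0,0,1.2],0],
    [[0,0,1.6],0],
    [[0,0,2.0],0],
    [[0,0,2.4],0],
    [[0,0,2.8],0],
    [[0,0,3],0],
    [[0,0,3],0],
    [[0,0,3],0],
  ],
)

```text
t: 12.3
tcp_pos: [0.6032, 0.1611, 0.1429]
tool_rot: [[-0.989, -0.146, 0.0], [-0.146, 0.989, -0.001], [-0.0, -0.001, -1.0]]
force: [0.4, -3.8, 1.6]
width: 0.0132
```

```bash
python3 to.py .603 .1615 .127 188.4
```

```text
shift [ 0.1  0.4 15.9] turn 0.0 p [0.6032 0.1611 0.1429] yaw -171.59 j [  5.7  16.1 102.4  -0.   61.5 -92.7] F [ 0.4 -3.8  1.6] T [-0.89 -0.13  0.  ] w 0.0132 t 12.3
```

In the slot; a side force of −3.8 N in y means the wall is at +y, so I'm easing −y.

Request:
play_rows(
  targets=[
    [[0,-0.4,0],0],
    [[0,-0.7,0],0],
    [[0,-0.7,0.5],0],
    [[0,-0.7,1.0],0],
    [[0,-0.7,1.5],0],
    [[0,-0.7,2.0],0],
    [[0,-0.7,2.5],0],
    [[0,-0.7,3],0],
    [[0,-0.7,3],0],
    [[0,-0.7,3],0],
  ],
)

```text
t: 13.3
tcp_pos: [0.603, 0.1609, 0.1395]
tool_rot: [[-0.989, -0.146, -0.0], [-0.146, 0.989, 0.0], [0.0, 0.0, -1.0]]
force: [-0.5, -2.2, 0.1]
width: 0.0132
```

```bash
python3 to.py .603 .1615 .127 188.4
```

```text
shift [-0.1  0.6 12.5] turn -0.0 p [0.603  0.1609 0.1395] yaw -171.6 j [  5.6  16.3 102.5   0.   61.2 -92.8] F [-0.5 -2.2  0.1] T [-0.33 -0.09 -0.01] w 0.0132 t 13.3
```

Request:
play_rows(
  targets=[
    [[0,-0.4,0],0],
    [[0,-0.4,0.6],0],
    [[0,-0.4,1.2],0],
    [[0,-0.4,1.8],0],
    [[0,-0.4,2.4],0],
    [[0,-0.4,3.0],0],
    [[0,-0.4,3.6],0],
    [[0,-0.4,4.2],0],
    [[0,-0.4,4.5],0],
    [[0,-0.4,4.5],0],
  ],
)

```text
t: 14.3
tcp_pos: [0.6031, 0.1603, 0.1352]
tool_rot: [[-0.989, -0.146, -0.0], [-0.146, 0.989, 0.0], [0.0, 0.0, -1.0]]
force: [0.3, 0.5, -2.2]
width: 0.0133
```

```bash
python3 to.py .603 .1605 .127 188.4
```

```text
shift [0.1 0.2 8.2] turn -0.0 p [0.6031 0.1603 0.1352] yaw -171.6 j [  5.6  16.6 102.7   0.   60.8 -92.8] F [ 0.3  0.5 -2.2] T [-0.02 -0.01 -0.03] w 0.0133 t 14.3
```

Request:
play_rows(
  targets=[
    [[0,0,0.8],0],
    [[0,0,1.6],0],
    [[0,0,2.4],0],
    [[0,0,3.2],0],
    [[0,0,4.0],0],
    [[0,0,4.8],0],
    [[0,0,5.6],0],
    [[0,0,6.4],0],
    [[0,0,7],0],
    [[0,0,7],0],
  ],
)

```text
t: 15.3
tcp_pos: [0.6031, 0.1603, 0.1282]
tool_rot: [[-0.989, -0.146, -0.0], [-0.146, 0.989, -0.0], [0.0, 0.0, -1.0]]
force: [0.3, -0.4, -0.5]
width: 0.0135
```

```bash
python3 to.py .603 .1605 .127 188.4
```

```text
shift [0.1 0.2 1.2] turn -0.0 p [0.6031 0.1603 0.1282] yaw -171.6 j [  5.6  17.1 102.9   0.   60.1 -92.8] F [ 0.3 -0.4 -0.5] T [-0.01  0.05 -0.02] w 0.0135 t 15.3
```

Request:
play_rows(
  targets=[
    [[0,0,0.3],0],
    [[0,0,0.6],0],
    [[0,0,0.9],0],
    [[0,0,1.2],0],
    [[0,0,1.5],0],
    [[0,0,1.8],0],
    [[0,0,2.0],0],
    [[0,0,2.2],0],
    [[0,0,2.2],0],
    [[0,0,2.2],0],
  ],
)

```text
t: 16.3
tcp_pos: [0.6033, 0.1604, 0.1272]
tool_rot: [[-0.989, -0.146, 0.0], [-0.146, 0.989, -0.0], [-0.0, -0.0, -1.0]]
force: [-3.4, -1.0, 4.9]
width: 0.0132
```

```bash
python3 to.py .603 .1605 .127 188.4
```

```text
shift [0.3 0.2 0.2] turn 0.0 p [0.6033 0.1604 0.1272] yaw -171.59 j [  5.6  17.1 102.9  -0.   60.  -92.8] F [-3.4 -1.   4.9] T [-0.06  0.58  0.05] w 0.0132 t 16.3
```

Request:
play_rows(
  targets=[
    [[0,0,0.3],0],
    [[0,0,0.6],0],
    [[0,0,0.9],0],
    [[0,0,1.2],0],
    [[0,0,1.5],0],
    [[0,0,1.5],0],
    [[0,0,1.5],0],
    [[0,0,1.5],0],
    [[0,0,1.5],0],
    [[0,0,1.5],0],
  ],
)

```text
t: 17.3
tcp_pos: [0.6034, 0.1603, 0.1271]
tool_rot: [[-0.989, -0.146, -0.0], [-0.146, 0.989, -0.0], [0.0, -0.0, -1.0]]
force: [-6.6, -1.2, 10.4]
width: 0.0132
```

```bash
python3 to.py .603 .1605 .127 188.4
```

```text
shift [0.3 0.2 0.1] turn 0.0 p [0.6034 0.1603 0.1271] yaw -171.59 j [  5.6  17.2 102.8  -0.   60.  -92.8] F [-6.6 -1.2 10.4] T [-0.14  1.01  0.03] w 0.0132 t 17.3
```

Seated: z is held at 0.1271 (collar at about 0.096) against a 10 N push. I'm easing the push and starting the clockwise turn.

Request:
play_rows(
  targets=[
    [[0,0,-0.8],0],
    [[0,0,-1.2],2],
    [[0,0,-1.2],5],
    [[0,0,-1.2],8],
    [[0,0,-1.2],11],
    [[0,0,-1.2],14],
    [[0,0,-1.2],17],
    [[0,0,-1.2],19],
    [[0,0,-1.2],20],
    [[0,0,-1.2],20],
  ],
)

```text
t: 18.3
tcp_pos: [0.6039, 0.1603, 0.1271]
tool_rot: [[-0.98, 0.201, 0.002], [0.201, 0.98, -0.0], [-0.002, 0.0, -1.0]]
force: [-1.6, -0.4, 4.6]
width: 0.0131
```

```bash
python3 to.py .603 .1605 .127 188.4
```

```text
shift [0.9 0.  0.1] turn -20.0 p [0.6039 0.1603 0.1271] yaw 168.4 j [  5.6  17.2 102.8  -0.   59.9 -72.8] F [-1.6 -0.4  4.6] T [-0.15  0.34  0.03] w 0.0131 t 18.3
```

Request:
play_rows(
  targets=[
    [[0,0,0],3],
    [[0,0,0],6],
    [[0,0,0],10],
    [[0,0,0],14],
    [[0,0,0],18],
    [[0,0,0],22],
    [[0,0,0],25],
    [[0,0,0],28],
    [[0,0,0],30],
    [[0,0,0],30],
  ],
)

```text
t: 19.3
tcp_pos: [0.6041, 0.1606, 0.1272]
tool_rot: [[-0.748, 0.664, 0.003], [0.664, 0.748, 0.0], [-0.002, 0.002, -1.0]]
force: [-1.7, 0.5, 5.5]
width: 0.0135
```

```bash
python3 to.py .603 .1605 .127 188.4
```

```text
shift [ 0.8 -0.8  0.2] turn -50.0 p [0.6041 0.1606 0.1272] yaw 138.4 j [  5.6  17.2 102.8   0.   59.9 -42.8] F [-1.7  0.5  5.5] T [ 0.03  0.28 -0.01] w 0.0135 t 19.3
```

Request:
play_rows(
  targets=[
    [[0,0,0],3],
    [[0,0,0],6],
    [[0,0,0],10],
    [[0,0,0],14],
    [[0,0,0],18],
    [[0,0,0],22],
    [[0,0,0],25],
    [[0,0,0],27],
    [[0,0,0],28],
    [[0,0,0],28],
  ],
)

```text
t: 20.3
tcp_pos: [0.6043, 0.1607, 0.1271]
tool_rot: [[-0.349, 0.937, 0.003], [0.937, 0.349, 0.001], [-0.0, 0.003, -1.0]]
force: [-0.1, 1.5, 5.9]
width: 0.0132
```

```bash
python3 to.py .603 .1605 .127 188.4
```

```text
shift [ 0.3 -1.3  0.1] turn -78.0 p [0.6043 0.1607 0.1271] yaw 110.43 j [  5.6  17.2 102.8   0.   59.8 -14.8] F [-0.1  1.5  5.9] T [0.16 0.13 0.03] w 0.0132 t 20.3
```

Request:
play_rows(
  targets=[
    [[0,0,0],0.5],
    [[0,0,0],1],
    [[0,0,0],1.5],
    [[0,0,0],2],
    [[0,0,0],2.5],
    [[0,0,0],3],
    [[0,0,0],3.5],
    [[0,0,0],4],
    [[0,0,0],4],
    [[0,0,0],4],
  ],
)

```text
t: 21.3
tcp_pos: [0.6044, 0.1607, 0.1271]
tool_rot: [[-0.283, 0.959, 0.003], [0.959, 0.283, 0.001], [-0.0, 0.003, -1.0]]
force: [0.5, 2.3, 5.3]
width: 0.0131
```

```bash
python3 to.py .603 .1605 .127 188.4
```

```text
shift [ 0.2 -1.4  0.1] turn -82.0 p [0.6044 0.1607 0.1271] yaw 106.45 j [  5.6  17.2 102.8   0.   59.8 -10.9] F [0.5 2.3 5.3] T [0.11 0.06 0.07] w 0.0131 t 21.3
```

Request:
play_rows(
  targets=[
    [[0,0,0],0.3],
    [[0,0,0],0.6],
    [[0,0,0],0.9],
    [[0,0,0],1.2],
    [[0,0,0],1.5],
    [[0,0,0],1.8],
    [[0,0,0],2],
    [[0,0,0],2],
    [[0,0,0],2],
    [[0,0,0],2],
  ],
)

```text
t: 22.3
tcp_pos: [0.6044, 0.1607, 0.1271]
tool_rot: [[-0.25, 0.968, 0.003], [0.968, 0.25, 0.001], [-0.0, 0.004, -1.0]]
force: [0.1, 0.1, 4.9]
width: 0.0129
```

```bash
python3 to.py .603 .1605 .127 188.4
```

```text
shift [ 0.1 -1.4  0.1] turn -83.9 p [0.6044 0.1607 0.1271] yaw 104.45 j [  5.6  17.2 102.8   0.   59.8  -8.9] F [0.1 0.1 4.9] T [ 0.16 -0.02  0.08] w 0.0129 t 22.3
```

Request:
play_rows(
  targets=[
    [[0,0,0],0.2],
    [[0,0,0],0.4],
    [[0,0,0],0.6],
    [[0,0,0],0.8],
    [[0,0,0],1.0],
    [[0,0,0],1.2],
    [[0,0,0],1.3],
    [[0,0,0],1.3],
    [[0,0,0],1.3],
    [[0,0,0],1.3],
  ],
)

```text
t: 23.3
tcp_pos: [0.6044, 0.1607, 0.1271]
tool_rot: [[-0.228, 0.974, 0.004], [0.974, 0.228, 0.001], [0.0, 0.004, -1.0]]
force: [0.4, 1.6, 5.3]
width: 0.013
```

```bash
python3 to.py .603 .1605 .127 188.4
```

```text
shift [ 0.1 -1.4  0.1] turn -85.2 p [0.6044 0.1607 0.1271] yaw 103.15 j [  5.6  17.2 102.8   0.   59.8  -7.6] F [0.4 1.6 5.3] T [0.16 0.07 0.06] w 0.013 t 23.3
```

Request:
play_rows(
  targets=[
    [[0,0,0],0.2],
    [[0,0,0],0.4],
    [[0,0,0],0.6],
    [[0,0,0],0.8],
    [[0,0,0],1.0],
    [[0,0,0],1.2],
    [[0,0,0],1.3],
    [[0,0,0],1.3],
    [[0,0,0],1.3],
    [[0,0,0],1.3],
  ],
)

```text
t: 24.3
tcp_pos: [0.6044, 0.1607, 0.1271]
tool_rot: [[-0.206, 0.979, 0.004], [0.979, 0.206, 0.001], [-0.0, 0.004, -1.0]]
force: [0.9, 0.7, 4.5]
width: 0.0133
```

```bash
python3 to.py .603 .1605 .127 188.4; python3 -c "
from station import monitor,imaging
for i in range(3): print(monitor.get_obs()['torque']); imaging.grab_frame('scene')"
```

```text
shift [ 0.1 -1.5  0.1] turn -86.5 p [0.6044 0.1607 0.1271] yaw 101.88 j [  5.6  17.2 102.8   0.   59.8  -6.3] F [0.9 0.7 4.5] T [0.18 0.07 0.18] w 0.0133 t 24.3
[0.17579999 0.06840796 0.18256296]
[ 0.16549265 -0.01713589  0.11493604]
[0.14522724 0.06446086 0.1929404 ]
```

Torque rose from 0.07 to about 0.17 N m, which looks like the stop. One small nudge to confirm.

Request:
play_rows(
  targets=[
    [[0,0,0],0.1],
    [[0,0,0],0.2],
    [[0,0,0],0.3],
    [[0,0,0],0.4],
    [[0,0,0],0.4],
    [[0,0,0],0.4],
    [[0,0,0],0.4],
    [[0,0,0],0.4],
    [[0,0,0],0.4],
    [[0,0,0],0.4],
  ],
)

```text
t: 25.45
tcp_pos: [0.6045, 0.1607, 0.1272]
tool_rot: [[-0.199, 0.98, 0.004], [0.98, 0.199, 0.001], [-0.0, 0.004, -1.0]]
force: [1.1, 1.5, 4.8]
width: 0.0131
```

```bash
python3 to.py .603 .1605 .127 188.4; python3 -c "
from station import monitor,imaging
for i in range(3): print(monitor.get_obs()['torque']); imaging.grab_frame('scene')"
```

```text
shift [ 0.1 -1.5  0.1] turn -86.9 p [0.6045 0.1607 0.1272] yaw 101.48 j [  5.6  17.2 102.8   0.   59.8  -5.9] F [1.1 1.5 4.8] T [0.15 0.1  0.18] w 0.0131 t 25.45
[0.14710571 0.10029182 0.1842257 ]
[0.18385709 0.06390256 0.22245173]
[0.07811893 0.03956231 0.21462994]
```

About 0.21 N m with no further turn, so it is at the stop. Turning back.

Request:
play_rows(
  targets=[
    [[0,0,0],-2],
    [[0,0,0],-5],
    [[0,0,0],-9],
    [[0,0,0],-13],
    [[0,0,0],-17],
    [[0,0,0],-21],
    [[0,0,0],-25],
    [[0,0,0],-29],
    [[0,0,0],-33],
    [[0,0,0],-37],
  ],
)

```text
t: 26.6
tcp_pos: [0.6039, 0.1605, 0.1271]
tool_rot: [[-0.75, 0.662, 0.002], [0.662, 0.75, 0.0], [-0.001, 0.001, -1.0]]
force: [-1.6, 0.2, 7.2]
width: 0.0131
```

Request:
play_rows(
  targets=[
    [[0,0,0],-4],
    [[0,0,0],-8],
    [[0,0,0],-12],
    [[0,0,0],-16],
    [[0,0,0],-20],
    [[0,0,0],-24],
    [[0,0,0],-28],
    [[0,0,0],-32],
    [[0,0,0],-35],
    [[0,0,0],-38],
  ],
)

```text
t: 27.6
tcp_pos: [0.6038, 0.16, 0.1271]
tool_rot: [[-0.998, 0.061, 0.001], [0.061, 0.998, -0.0], [-0.001, -0.0, -1.0]]
force: [-2.2, -1.7, 6.0]
width: 0.0132
```

Request:
play_rows(
  targets=[
    [[0,0,0],-2],
    [[0,0,0],-4],
    [[0,0,0],-6],
    [[0,0,0],-8],
    [[0,0,0],-10],
    [[0,0,0],-12],
    [[0,0,0],-13],
    [[0,0,0],-14],
    [[0,0,0],-14.5],
    [[0,0,0],-14.5],
  ],
)

```text
t: 28.6
tcp_pos: [0.6039, 0.1599, 0.1271]
tool_rot: [[-0.982, -0.189, 0.001], [-0.189, 0.982, -0.001], [-0.001, -0.001, -1.0]]
force: [-1.7, -1.6, 7.3]
width: 0.0131
```

```bash
python3 to.py .603 .1605 .127 188.4; python3 -c "
from station import monitor,imaging
for i in range(3): print(monitor.get_obs()['torque']); imaging.grab_frame('scene')"
```

```text
shift [0.7 0.8 0.1] turn 2.5 p [0.6039 0.1599 0.1271] yaw -169.08 j [ 5.600e+00  1.720e+01  1.028e+02 -1.000e-01  5.990e+01 -9.530e+01] F [-1.7 -1.6  7.3] T [-0.31  0.39 -0.04] w 0.0131 t 28.6
[-0.30645051  0.3909144  -0.03674823]
[-0.19009003  0.35314688 -0.0622574 ]
[-0.2229492   0.36836266 -0.05261377]
```

Now 2.5° past home. I'm feeling onward for the home end.

Request:
play_rows(
  targets=[
    [[0,0,0],-0.3],
    [[0,0,0],-0.6],
    [[0,0,0],-0.9],
    [[0,0,0],-1.2],
    [[0,0,0],-1.5],
    [[0,0,0],-1.7],
    [[0,0,0],-1.7],
    [[0,0,0],-1.7],
    [[0,0,0],-1.7],
    [[0,0,0],-1.7],
  ],
)

```text
t: 29.75
tcp_pos: [0.6039, 0.1598, 0.1272]
tool_rot: [[-0.976, -0.218, 0.001], [-0.218, 0.976, -0.001], [-0.001, -0.001, -1.0]]
force: [-2.4, -1.6, 6.5]
width: 0.0132
```

```bash
python3 to.py .603 .1605 .127 188.4; python3 -c "
from station import monitor,imaging
for i in range(3): print(monitor.get_obs()['torque']); imaging.grab_frame('scene')"
```

```text
shift [0.7 0.8 0.2] turn 4.2 p [0.6039 0.1598 0.1272] yaw -167.39 j [ 5.600e+00  1.720e+01  1.028e+02 -1.000e-01  5.990e+01 -9.700e+01] F [-2.4 -1.6  6.5] T [-0.24  0.4  -0.09] w 0.0132 t 29.75
[-0.24146244  0.39646026 -0.08777235]
[-0.24722847  0.40920071 -0.02508589]
[-0.25851554  0.36202304 -0.14225967]
```

Request:
play_rows(
  targets=[
    [[0,0,0],-0.2],
    [[0,0,0],-0.4],
    [[0,0,0],-0.6],
    [[0,0,0],-0.8],
    [[0,0,0],-1.0],
    [[0,0,0],-1.0],
    [[0,0,0],-1.0],
    [[0,0,0],-1.0],
    [[0,0,0],-1.0],
    [[0,0,0],-1.0],
  ],
)

```text
t: 30.9
tcp_pos: [0.6039, 0.1599, 0.1271]
tool_rot: [[-0.972, -0.235, 0.001], [-0.235, 0.972, -0.001], [-0.001, -0.001, -1.0]]
force: [-1.9, -2.8, 6.1]
width: 0.0132
```

```bash
python3 to.py .603 .1605 .127 188.4; python3 -c "
from station import monitor,imaging
for i in range(3): print(monitor.get_obs()['torque']); imaging.grab_frame('scene')"
```

```text
shift [0.7 0.8 0.1] turn 5.2 p [0.6039 0.1599 0.1271] yaw -166.39 j [ 5.600e+00  1.720e+01  1.028e+02 -1.000e-01  5.990e+01 -9.800e+01] F [-1.9 -2.8  6.1] T [-0.27  0.41 -0.07] w 0.0132 t 30.9
[-0.27435086  0.40672813 -0.06609523]
[-0.29999411  0.36781932 -0.10368953]
[-0.23696332  0.2823896  -0.06836574]
```

Request:
play_rows(
  targets=[
    [[0,0,0],-0.2],
    [[0,0,0],-0.4],
    [[0,0,0],-0.6],
    [[0,0,0],-0.8],
    [[0,0,0],-0.8],
    [[0,0,0],-0.8],
    [[0,0,0],-0.8],
    [[0,0,0],-0.8],
    [[0,0,0],-0.8],
    [[0,0,0],-0.8],
  ],
)

```text
t: 32.05
tcp_pos: [0.6039, 0.1598, 0.1271]
tool_rot: [[-0.969, -0.249, 0.001], [-0.249, 0.969, -0.001], [-0.001, -0.001, -1.0]]
force: [-1.6, -2.2, 7.1]
width: 0.0132
```

```bash
python3 to.py .603 .1605 .127 188.4; python3 -c "
from station import monitor,imaging
for i in range(4): print(monitor.get_obs()['torque']); imaging.grab_frame('scene')"
```

```text
shift [0.7 0.9 0.1] turn 6.0 p [0.6039 0.1598 0.1271] yaw -165.6 j [ 5.500e+00  1.720e+01  1.028e+02 -1.000e-01  5.990e+01 -9.880e+01] F [-1.6 -2.2  7.1] T [-0.29  0.34 -0.13] w 0.0132 t 32.05
[-0.28866746  0.33765205 -0.12834781]
[-0.25763134  0.34816365 -0.13109559]
[-0.29619553  0.37615115 -0.0634753 ]
[-0.23715381  0.2971604  -0.11099947]
```

Request:
play_rows(
  targets=[
    [[0,0,0],-0.2],
    [[0,0,0],-0.4],
    [[0,0,0],-0.6],
    [[0,0,0],-0.6],
    [[0,0,0],-0.6],
    [[0,0,0],-0.6],
    [[0,0,0],-0.6],
    [[0,0,0],-0.6],
    [[0,0,0],-0.6],
    [[0,0,0],-0.6],
  ],
)

```text
t: 33.25
tcp_pos: [0.6039, 0.1598, 0.1271]
tool_rot: [[-0.966, -0.259, 0.001], [-0.259, 0.966, -0.001], [-0.001, -0.001, -1.0]]
force: [-3.2, -2.6, 7.2]
width: 0.0132
```

```bash
python3 to.py .603 .1605 .127 188.4; python3 -c "
from station import monitor,imaging
for i in range(4): print(monitor.get_obs()['torque']); imaging.grab_frame('scene')"
```

```text
shift [0.6 0.9 0.1] turn 6.6 p [0.6039 0.1598 0.1271] yaw -165.01 j [ 5.500e+00  1.720e+01  1.028e+02 -1.000e-01  5.990e+01 -9.940e+01] F [-3.2 -2.6  7.2] T [-0.29  0.32 -0.13] w 0.0132 t 33.25
[-0.29126847  0.32191403 -0.12878761]
[-0.31369639  0.42035537 -0.16625464]
[-0.29001238  0.38786481 -0.18601542]
[-0.27287103  0.37611534 -0.17467468]
```

Both stops felt, and they centre on my 0°. I'm turning back to the middle of the play (+6.6°) and withdrawing.

Request:
play_rows(
  targets=[
    [[0,0,0],1.5],
    [[0,0,0],3],
    [[0,0,-0.5],4.5],
    [[0,0,-1],6],
    [[0,0,-1.5],6.6],
    [[0,0,-2],6.6],
    [[0,0,-2.5],6.6],
    [[0,0,-3],6.6],
    [[0,0,-3.5],6.6],
    [[0,0,-4],6.6],
  ],
)

```text
t: 34.45
tcp_pos: [0.6028, 0.1604, 0.1293]
tool_rot: [[-0.989, -0.146, -0.001], [-0.146, 0.989, 0.0], [0.001, 0.0, -1.0]]
force: [-0.4, -0.6, -0.8]
width: 0.0129
```

```bash
python3 to.py .603 .1605 .127 188.4
```

```text
shift [-0.2  0.1  2.3] turn 0.0 p [0.6028 0.1604 0.1293] yaw -171.6 j [  5.6  17.  102.8   0.   60.3 -92.8] F [-0.4 -0.6 -0.8] T [-0.02 -0.02  0.02] w 0.0129 t 34.45
```

Request:
play_rows(
  targets=[
    [[0,0,-1],0],
    [[0,0,-2.5],0],
    [[0,0,-4.5],0],
    [[0,0,-7],0],
    [[0,0,-10],0],
    [[0,0,-14],0],
    [[0,0,-19],0],
    [[0,0,-25],0],
    [[0,0,-32],0],
    [[0,0,-40],0],
  ],
)

```text
t: 35.45
tcp_pos: [0.6032, 0.1604, 0.1705]
tool_rot: [[-0.989, -0.146, -0.0], [-0.146, 0.989, -0.0], [0.0, -0.0, -1.0]]
force: [-0.1, 0.4, -1.6]
width: 0.0133
```

```bash
python3 to.py .5405 -.2005 .185 165.0
```

```text
shift [ 114.7 -347.8  -14.5] turn 23.4 p [0.6032 0.1604 0.1705] yaw -171.6 j [  5.6  14.2 101.5  -0.   64.3 -92.8] F [-0.1  0.4 -1.6] T [-0.02  0.04  0.03] w 0.0133 t 35.45
```

Request:
play_rows(
  targets=[
    [[1,-4,-4],0],
    [[6,-18,-10],1],
    [[15,-44,-15],3],
    [[25,-75,-15],5],
    [[36,-109,-15],7],
    [[47,-143,-15],9.5],
    [[58,-177,-15],12],
    [[70,-211,-15],14],
    [[81,-245,-15],16.5],
    [[92,-279,-15],19],
  ],
)

```text
t: 36.45
tcp_pos: [0.5518, -0.1314, 0.1851]
tool_rot: [[-0.982, 0.187, -0.0], [0.187, 0.982, -0.0], [0.0, -0.0, -1.0]]
force: [0.7, -0.6, -1.3]
width: 0.0136
```

```bash
python3 to.py .5405 -.2005 .12 165.0
```

```text
shift [ -1.8 -70.   65.1] turn 4.2 p [ 0.5518 -0.1314  0.1851] yaw 169.22 j [ -23.6    6.4  108.9   -0.    64.7 -102.8] F [ 0.7 -0.6 -1.3] T [-0.04 -0.   -0.01] w 0.0136 t 36.45
```

Request:
play_rows(
  targets=[
    [[0,-25,0],2],
    [[-1,-48,5],3.5],
    [[-1.2,-64,15],4.3],
    [[-1.2,-71,28],4.4],
    [[-1.2,-72.7,42],4.4],
    [[-1.2,-72.7,54],4.4],
    [[-1.2,-72.7,61],4.4],
    [[-1.2,-72.7,65],4.4],
    [[-1.2,-72.7,65],4.4],
    [[-1.2,-72.7,65],4.4],
  ],
)

```text
t: 37.45
tcp_pos: [0.5412, -0.2006, 0.1203]
tool_rot: [[-0.966, 0.258, 0.001], [0.258, 0.966, -0.0], [-0.001, -0.0, -1.0]]
force: [0.4, 0.6, -1.1]
width: 0.013
```

```bash
python3 to.py .5405 -.2005 .067 165.0; python3 - <<'E'
from h import *
im=save("scene","scene5.png")
cv2.imwrite("pics/v5.png",cv2.resize(im[180:255,185:285,::-1],(800,600),interpolation=cv2.INTER_CUBIC))
E
```

```text
shift [ 0.7 -0.1 53.3] turn 0.0 p [ 0.5412 -0.2006  0.1203] yaw 165.03 j [ -30.4   12.2  109.8    0.    58.  -105.4] F [ 0.4  0.6 -1.1] T [ 0.01 -0.02 -0.01] w 0.013 t 37.45
```

View pics/v5.png

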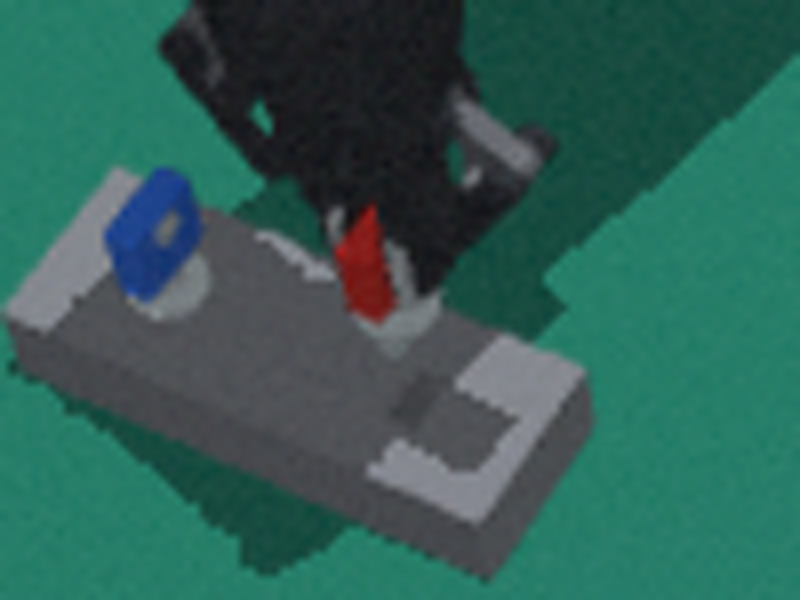

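The key hangs above the stand, with its empty pocket visible at crop (425,400) and the blue key standing undisturbed. I'm lowering.

Request:
play_rows(
  targets=[
    [[0.5,0,5],0],
    [[0.5,0,12],0],
    [[0.5,0,19],0],
    [[0.5,0,25],0],
    [[0.5,0,29],0],
    [[0.5,0,32],0],
    [[0.5,0,35],0],
    [[0.5,0,38],0],
    [[0.5,0,41],0],
    [[0.5,0,43],0],
  ],
)

```text
t: 38.5
tcp_pos: [0.5402, -0.2007, 0.0766]
tool_rot: [[-0.966, 0.259, -0.0], [0.259, 0.966, 0.0], [0.0, 0.0, -1.0]]
force: [-0.3, -0.5, -0.4]
width: 0.0131
```

```bash
python3 to.py .5405 -.2005 .067 165.0
```

```text
shift [-0.2  0.2  9.6] turn -0.0 p [ 0.5402 -0.2007  0.0766] yaw 165.0 j [ -30.5   15.7  110.9    0.    53.4 -105.5] F [-0.3 -0.5 -0.4] T [-0.   -0.04  0.01] w 0.0131 t 38.5
```

Request:
play_rows(
  targets=[
    [[0,0,2],0],
    [[0,0,4],0],
    [[0,0,6],0],
    [[0,0,7.5],0],
    [[0,0,8.5],0],
    [[0,0,9.3],0],
    [[0,0,10],0],
    [[0,0,10.5],0],
    [[0,0,10.5],0],
    [[0,0,10.5],0],
  ],
)

```text
t: 39.5
tcp_pos: [0.5403, -0.2007, 0.0672]
tool_rot: [[-0.966, 0.259, -0.0], [0.259, 0.966, 0.0], [0.0, -0.0, -1.0]]
force: [-3.2, 1.7, 5.5]
width: 0.0133
```

```bash
python3 to.py .5405 -.2005 .067 165.0
```

```text
shift [-0.1  0.2  0.2] turn 0.0 p [ 0.5403 -0.2007  0.0672] yaw 165.0 j [ -30.5   16.6  111.    -0.    52.4 -105.5] F [-3.2  1.7  5.5] T [0.23 0.43 0.04] w 0.0133 t 39.5
```

Seated at the original height (0.0672 against 0.0671). I'm easing the load and releasing.

Request:
play_rows(
  targets=[
    [[0,0,-0.5],0],
    [[0,0,-1],0],
    [[0,0,-1],0],
    [[0,0,-1],0],
    [[0,0,-1],0],
    [[0,0,-1],0],
    [[0,0,-1],0],
    [[0,0,-1],0],
    [[0,0,-1],0],
    [[0,0,-1],0],
  ],
)

```text
t: 40.5
tcp_pos: [0.5402, -0.2006, 0.0672]
tool_rot: [[-0.966, 0.259, -0.0], [0.259, 0.966, 0.0], [0.0, 0.0, -1.0]]
force: [0.4, 0.0, -0.2]
width: 0.0132
```

Request:
play_rows(
  targets=[
    [[0,0,0],0],
    [[0,0,0],0],
    [[0,0,0],0],
    [[0,0,0],0],
    [[0,0,0],0],
    [[0,0,0],0],
    [[0,0,0],0],
    [[0,0,0],0],
    [[0,0,0],0],
    [[0,0,0],0],
  ],
  claw=110,
)

```text
t: 41.5
tcp_pos: [0.5402, -0.2006, 0.0673]
tool_rot: [[-0.966, 0.259, -0.0], [0.259, 0.966, 0.0], [0.0, 0.0, -1.0]]
force: [-0.2, -0.3, 0.9]
width: 0.0485
```

Request:
play_rows(
  targets=[
    [[0,0,-3],0],
    [[0,0,-10],0],
    [[0,0,-22],0],
    [[0,0,-38],0],
    [[0,0,-56],0],
    [[0,0,-75],0],
    [[0,0,-95],0],
    [[0,0,-112],0],
    [[0,0,-125],0],
    [[0,0,-130],0],
  ],
)

```text
t: 42.5
tcp_pos: [0.5412, -0.2011, 0.2003]
tool_rot: [[-0.966, 0.259, 0.004], [0.259, 0.966, -0.002], [-0.004, -0.001, -1.0]]
force: [0.4, 0.2, 0.2]
width: 0.049
```

```bash
python3 to.py .45 -.40 .2 165.0; python3 - <<'E'
from h import *
im=save("scene","scene6.png")
cv2.imwrite("pics/v6.png",cv2.resize(im[180:330,185:425,::-1],(800,500),interpolation=cv2.INTER_CUBIC))
a=cv2.imread("pics/scene0.png")
for nm,i in(("before",a),("after",im[:,:,::-1])):
    h=cv2.cvtColor(np.ascontiguousarray(i[195:245,190:260]),cv2.COLOR_BGR2HSV)
    for c,m in(("red",((h[...,0]<8)|(h[...,0]>172))),("blue",(h[...,0]>105)&(h[...,0]<130))):
        v,u=np.nonzero(m&(h[...,1]>120)&(h[...,2]>60)); print(nm,c,v.mean()+195,u.mean()+190,v.min()+195,v.max()+195,len(u))
E
```

```text
shift [  36.6 -215.7    0.4] turn -0.0 p [ 0.5412 -0.2011  0.2003] yaw 165.0 j [ -30.5    6.6  107.     0.    66.2 -105.5] F [0.4 0.2 0.2] T [ 0.   -0.01  0.04] w 0.049 t 42.5
before red 222.50442477876106 234.99115044247787 215 230 113
before blue 208.8048780487805 203.59349593495935 201 217 123
after red 222.5948275862069 235.19827586206895 215 230 116
after blue 209.06666666666666 203.56666666666666 201 217 120
```

View pics/v6.png

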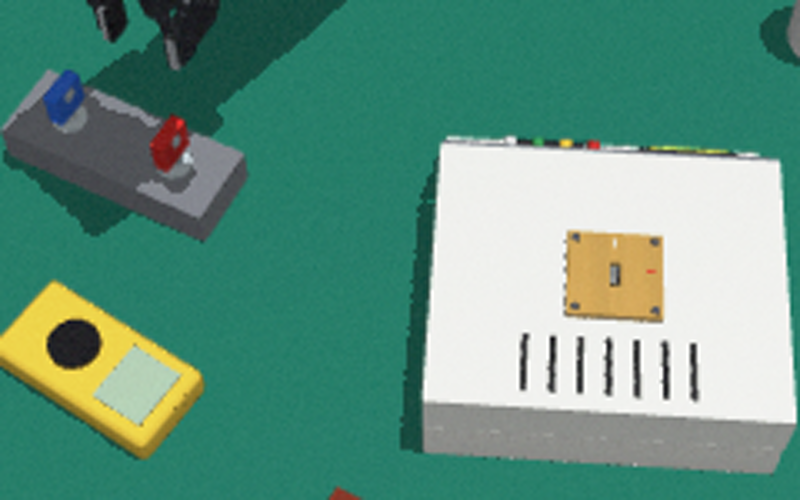

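The final view shows the red key upright in its pocket (crop 170,145), within 0.2 px of where it started. The blue key is unmoved, the keyhole (615,273) is empty and the gripper is clear of everything.

```bash
python3 -c "
from station import close_job; print(close_job())"
```

```text
the job is handed in; nothing more can be done
None
```

The job is done and handed in after 42.5 s of robot time. The red key went from its stand pocket into the keyhole, was turned to the stop and back home, and is standing in its pocket again, released.

- **Insertion:** I found the keyhole by sight, then by feel, easing the key about 1 mm sideways. The collar seated on the plate, and the hardest push read about 10 N.
- **Turn:** At the clockwise stop the torque rose to about 0.21 N m at about 87° of tool turn. Turning back, I felt the home end at about −0.17 N m, roughly 6.6° past centre. The two ends centred on home to within about 0.2°, and the key came out without drag.
- **Return:** The key seated at the height it was picked from (tool at 0.0672 m, against 0.0671 m). In the last picture the red and blue keys are each within 0.3 px of where they started. The gripper was open and clear.

No check failed. The torque readings were noisy by about 0.03–0.05 N m, so both stops rest on averages of a few readings. I never saw the barrel angle directly. I compared the two keys before and after; the bystanders away from the stand and tester I did not check again.

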